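# Draw the free rod out of the boring jig

### The job

Two identical wooden rods sit in the sleeves of the boring jig, and a hidden catch in the block may hold one of them: feel with a gentle tug which one comes, and never wrench at one that does not. Draw a rod that comes straight out of its sleeve without jamming it, and lay it down, not dropped, along the V-shaped wooden trough so that it rests there by itself. Leave the other rod home in its sleeve and the other things on the bench as they are.

Things in the scene. Friction and masses are not known exactly. Their poses are not given: they have to be found in the camera images.
- jig: boring jig, fixed: beech block 90 deep, 180 wide, 130 mm high on a board 220 mm wide. Origin on the bench under the middle of its upright front face; x points level into the block, y left along the face, z up. Two level sleeves run along x through it. A hidden sliding catch inside may hold the left or the right rod (never both, rarely neither): a held rod stops after about 2 mm, a free one slides with under 3 N
- guard_edge (a point): middle of the lower front edge of the jig's clear plastic chip guard: a level sheet 5 mm thick and 200 mm wide over the mouths, 165 mm above the bench, reaching 55 mm out from the face. A gripper straight down at a rod hits it; one leaning back from the face some 40 degrees from vertical (fingers pointing down and towards the block) fits. Axes as the jig's
- mouth_a (a point): centre of the left sleeve's mouth in the jig's face (jig y = +50 mm), 90 mm above the bench, bore 25.5 mm, 90 mm deep. Axes as the jig's
- mouth_b (a point): the same for the right sleeve (jig y = -50 mm)
- rod_a_mid (a point): wooden rod, 24 mm diameter, 170 mm long, about 80 g, level in the left (jig y = +50 mm) sleeve with 80 mm standing out of the jig's face and 90 mm inside. The point is on its axis at mid length (5 mm inside the face); x runs along the rod to its inner end, the end that stands out is at -x, 85 mm from the point. A groove near the inner end, out of sight, is where the catch can enter
- rod_b_mid (a point): wooden rod, 24 mm diameter, 170 mm long, about 80 g, level in the right (jig y = -50 mm) sleeve with 80 mm standing out of the jig's face and 90 mm inside. The point is on its axis at mid length (5 mm inside the face); x runs along the rod to its inner end, the end that stands out is at -x, 85 mm from the point. A groove near the inner end, out of sight, is where the catch can enter
- trough: fixed wooden V-shaped trough, open above and at both ends, 115 mm long, 85 mm wide. Origin on the bench under its centre; x along the groove, z up. Two 45 degree faces meet 53 mm above the bench, rims 85 mm high, 64 mm apart; a rod lying in it has its axis 70 mm above the bench at y = 0. The longer rod may stick out at either end, its middle over the trough; the -x end has free space for a gripper
- glue_mid (a point): white glue bottle, 60 mm diameter, 190 mm high; centre. To be left alone
- can_mid (a point): dark can, 64 mm diameter, 150 mm high; centre. To be left alone
- tape_mid (a point): roll of brown tape lying flat, 100 mm diameter, 45 mm high; centre. To be left alone
- offcut_mid (a point): wood offcut 50 x 130 x 22 mm lying on the bench in front of the jig; centre. To be left alone
- square_mid (a point): try square, stock 100 mm and blade 150 mm, lying flat; point at the middle of the stock. To be left alone
- driver_mid (a point): screwdriver, 200 mm, lying on the bench; point near its middle. To be left alone
- mallet_mid (a point): hammer, 280 mm, lying on the bench; point near its middle. To be left alone
There are look-alikes about, which are no part of the job. Leave any turquoise or yellow look-alike of the part that bears rod_b_mid alone. Leave any pink look-alike of the trough alone.

How it is judged:
On the way:
1. one rod is drawn wholly out of its sleeve ((x of rod_a_mid in the frame of jig below -0.088 m or x of rod_b_mid in the frame of jig below -0.088 m)), for 0.1 s.
At the end, for the whole second after the job is handed in: one rod lies at rest in the V of the trough (middle within 55 mm of the trough's middle along it, axis within 8 mm of the groove line and height, within about 7 degrees of its direction); the other rod is still in its sleeve, within about 10 mm of where it started ((((x of rod_a_mid in the frame of trough between -0.055 and 0.055 m and y of rod_a_mid in the frame of trough between -0.008 and 0.008 m and z of rod_a_mid in the frame of trough between 0.062 and 0.078 m and angle between the x axis of rod_a_mid and the x axis of trough, either way round below 0.12 rad and linear speed of rod_a below 0.02 m/s) and (x of rod_b_mid in the frame of jig between -0.005 and 0.016 m and distance between rod_b_mid and jig below 0.115 m)) or ((x of rod_b_mid in the frame of trough between -0.055 and 0.055 m and y of rod_b_mid in the frame of trough between -0.008 and 0.008 m and z of rod_b_mid in the frame of trough between 0.062 and 0.078 m and angle between the x axis of rod_b_mid and the x axis of trough, either way round below 0.12 rad and linear speed of rod_b below 0.02 m/s) and (x of rod_a_mid in the frame of jig between -0.005 and 0.016 m and distance between rod_a_mid and jig below 0.115 m)))); the robot touches nothing.
It fails at once if a rod is wrenched or jammed: more than 60 N between it and the jig (contact force between any of rod_a, rod_b and jig above 60 N).
It fails at once if a rod falls freely faster than 0.7 m/s (dropped from over about 25 mm) ((linear speed of rod_a above 0.7 m/s and contact force between rod_a and anything else below 0.05 N) or (linear speed of rod_b above 0.7 m/s and contact force between rod_b and anything else below 0.05 N)).
It fails at once if another thing on the bench is shifted more than 25 mm (distance of any of glue_mid, can_mid, tape_mid, offcut_mid, square_mid, driver_mid, mallet_mid from where it was at the start of the episode above 0.025 m).
It also fails if it takes over 48 s, if anything falls off the work surface, if the arm or the gripper's body presses on something with over 40 N, if the wrist force passes 120 N, or if a joint passes its speed limit or range.

### The arm

A 6-joint arm with a two-finger parallel gripper is mounted at the origin on the work surface. World frame = base frame: x ahead of the robot, y to its left, z up, the work surface at z = 0. Lengths are in m, angles in rad, forces in N, time in s.
With the tool pointing down it reaches from about 0.35 to 1 m from the base axis. Payload 7.1 kg.
Tool frame: the origin (TCP) lies at the very end of the fingers, on their centre line; the grasp point (between the pads) lies 19 mm behind it; z points along the fingers, y is the line along which they close (so a half turn about z gives the same grasp; the last joint's range is limited). The gripper opens to 85 mm and grips with 20 to 120 N. Pads are 22 mm wide; open, the fingers measure 114 mm over their backs; the gripper's body (76 mm by 85 mm) begins 54 mm behind the grasp point. The pads swing forward as they close: fully open they stand 13 mm farther back than shut.
Start: joints at [1.312, 0.423, 1.63, -0, 1.089, -0.019], TCP at [0.148, 0.607, 0.231] pointing down, gripper open.
Joint ranges: [-3, 3], [-0.9, 2.11], [0.09, 2.58], [-1.31, 4.45], [0.11, 2.69], [-2.54, 2.54]. Speed limits (rad/s): [2.39, 2.39, 3.01, 3.14, 3.14, 3.14].

### API

Orientations are given as a unit quaternion [x, y, z, w].
In Python, from workcell import robot, vision, spotter gives the robot as it stands.
- The arm moves only by the tool jog_arm, never from a script. Its argument "commands" is text: rows parted by semicolons, each of 4 numbers parted by spaces: the shift along the tool's x, y, z in cm, then the turn about the tool's z in degrees. In form: x y z roll; .... A call has 1 to 5 rows; each row shifts and turns the commanded pose from where the row before left it, along the tool's axes as they then stand; what a row does not reach is not made up. A row lasts 1/10 s, in which the tool goes at most 50 mm and 8.59 degrees, less where a joint would pass 70% of its speed; a pose out of reach is approached as far as the arm can. A call with a gripper value outside its range is refused whole. "jaw" is the opening, from 0 (shut) to 1 (fully open), set as the call begins (left out, the last holds). The fingers move at their own pace and stop on an object; "newtons" is the grip in N (left out, the last holds). Time passes only in rows, so rows that do not move let the fingers close. It gives the time, the measured TCP pose, the force, the opening and the grip force at its end, in the units of the state.
- robot.read_state(): the state, without advancing time (a new reading comes with each control period).
- vision.camera(name): name is "side" or "top" or "wrist"; returns the picture (384x512x3 uint8, red, green, blue); there is no depth.
- vision.calibration(name): a dict with "vertical_fov" (degrees; the focal length in pixels is half the picture's height over the tangent of half this angle, whatever the lens; pixels are square), "cx", "cy" (the principal point, pixels), "origin" and "orientation" of the camera in the world; the wrist camera has in their place "tool_from_camera" (4x4, takes a point from camera to tool coordinates, whose origin is the TCP and whose axes are the flange's). Camera axes: x right, y down, z forward; pixel columns grow to the right and rows downward; lengths in m; the calibration is good to about 2 mm. The wrist camera is an equidistant fisheye: a pixel r from the principal point sees the ray r / f radians off the axis. A picture is of the moment at which its call begins: read the wrist's pose just before it. calibration takes no time and is no camera call.
- robot.sign_off(): hands the job in; it is judged then, once.
Trained networks look in the newest picture that a camera, given by its name, has taken for a name from the list of things; names that differ only in an ending like _2 or _b are one class to them, and where a whole thing is asked for, a point or a joint stands for the part that bears it (a point fixed in the world has none). Each returns a list of dicts, best first, with "p" (0 to 1); they miss things now and then, are a little off and sometimes report something else, mostly with a low value. They report only what shows in the picture. A call takes as long as a camera call. They do not tell look-alikes from the thing itself.
- spotter.search_frame(camera, label): "position" ([row, column] in pixels, amid what is visible of it).
- spotter.trace(camera, label): "pixels" (384x512 bool, what is visible of it) and "position" ([row, column] in pixels, amid what is visible of it).
- spotter.place_of(camera, label): "position" ([row, column] in pixels: a listed point, or the origin of a listed thing).
The state is a dict: "clock": time; "joint_pos": joint angles; "joint_velocities": joint speeds; "joint_torque": joint torques, N m; "ee_pos": TCP position; "eef_rot": TCP orientation; "wrist_force": force on the tool from outside, world axes, zero at the start; "ft_torque": the same for the moment, N m; "gripper_width": finger opening in m; "grip_force": force on a finger pad.
Only numpy, scipy, OpenCV 4.12 (cv2) and the standard library are available. Lean on these libraries where they do the work, as an engineer would, in place of code of your own. Each camera call takes 0.05 s, during which the arm holds its last target. There are 200 camera calls.

## Working session

There is one attempt and no reset: what is moved stays moved. The work goes in short steps, Python scripts to look and compute and a tool call to move; the robot and the scene stay as the last step left them, time stands still between calls to the robot, and variables do not carry over. Pictures are saved under pics/ and viewed, at most 12 in all, crops included, and the job is handed in when it is done.

Besides the shell and the picture viewer there is one more tool, called after "Emit:" by a JSON object that holds its "api" and its "payload". jog_arm: Moves the arm, as the interface text tells. Its arguments: {"type":"object","properties":{"commands":{"type":"string"},"jaw":{"type":"number"},"newtons":{"type":"number"}},"required":["commands"]}

```bash
mkdir -p pics; cat > h.py <<'E'
import numpy as np, cv2
from scipy.spatial.transform import Rotation as R
from workcell import robot, vision, spotter
def ray(cam,rc):
    c=vision.calibration(cam); f=192/np.tan(np.radians(c["vertical_fov"])/2)
    d=np.array([(rc[1]-c["cx"])/f,(rc[0]-c["cy"])/f,1.]); 
    return np.array(c["origin"]),R.from_quat(c["orientation"]).as_matrix()@d if len(np.shape(c["orientation"]))==1 else np.array(c["orientation"])@d
def atz(cam,rc,z):
    o,d=ray(cam,rc); return o+d*(z-o[2])/d[2]
def tri(r1,r2):
    (o1,d1),(o2,d2)=r1,r2
    A=np.c_[d1,-d2]; s=np.linalg.lstsq(A,o2-o1,rcond=None)[0]
    p,q=o1+s[0]*d1,o2+s[1]*d2
    return (p+q)/2,np.linalg.norm(p-q)
def wray(px,st):
    c=vision.calibration("wrist"); f=192/np.tan(np.radians(c["vertical_fov"])/2)
    v=np.array([px[1]-c["cx"],px[0]-c["cy"]]); r=np.linalg.norm(v); t=r/f
    d=np.r_[v/r*np.sin(t),np.cos(t)]; T=np.array(c["tool_from_camera"])
    Rt=R.from_quat(st["eef_rot"]).as_matrix()
    return Rt@T[:3,3]+st["ee_pos"],Rt@T[:3,:3]@d
E
python3 - <<'E'
from h import *
ims=[vision.camera(c) for c in("side","top")]
for n,i in zip(("side","top"),ims): cv2.imwrite(f"pics/{n}0.png",cv2.cvtColor(i,cv2.COLOR_RGB2BGR)); print(vision.calibration(n))
print(vision.calibration("wrist")); print(robot.read_state())
for l,z in [("jig",0),("trough",0),("mouth_a",.09),("rod_a_mid",.09),("guard_edge",.165),("glue_mid",.095),("can_mid",.075),("tape_mid",.022)]:
    for c in("side","top"):
        for r in spotter.place_of(c,l)[:4]: print(l,c,round(r["p"],2),np.round(r["position"]),atz(c,r["position"],z).round(3))
E
```

```text
{'vertical_fov': 49.57258446264841, 'cx': 245.37255411100952, 'cy': 191.4401157767186, 'origin': array([0.47752511, 0.98625848, 1.00707717]), 'orientation': array([-0.04172342,  0.90812505, -0.41640912,  0.01309526])}
{'vertical_fov': 50.77179360134154, 'cx': 255.68279696671246, 'cy': 187.1902297567486, 'origin': array([ 0.36944086, -0.03669011,  1.43230918]), 'orientation': array([ 0.70754649, -0.70265946,  0.05320063, -0.0530787 ])}
{'vertical_fov': 65.70646984690485, 'cx': 253.3628177882506, 'cy': 191.02708733518753, 'tool_from_camera': array([[-7.32754006e-04, -9.62216092e-01, -2.72285979e-01,
         6.95113526e-02],
       [ 9.99999193e-01, -9.87636343e-04,  7.99035516e-04,
         8.83557704e-04],
       [-1.03776436e-03, -2.72285174e-01,  9.62216040e-01,
        -1.44009976e-01],
       [ 0.00000000e+00,  0.00000000e+00,  0.00000000e+00,
         1.00000000e+00]])}
{'clock': 0.1, 'joint_pos': array([ 1.31201859e+00,  4.23771328e-01,  1.63059187e+00,  1.58813064e-05,
        1.08864569e+00, -1.89977768e-02]), 'joint_velocities': array([ 0.00046247,  0.00034789, -0.00080856, 
[... 888 characters left out ...]
[0.676 0.005 0.09 ]
rod_a_mid side 0.58 [231. 198.] [0.687 0.122 0.09 ]
guard_edge side 0.77 [201. 218.] [0.632 0.063 0.165]
guard_edge top 0.58 [167. 221.] [0.625 0.074 0.165]
glue_mid side 0.81 [144. 221.] [ 0.677 -0.338  0.095]
glue_mid top 0.66 [156. 359.] [ 0.683 -0.386  0.095]
glue_mid top 0.49 [151. 280.] [ 0.696 -0.116  0.095]
can_mid side 0.76 [188. 207.] [ 0.694 -0.098  0.075]
can_mid top 0.62 [151. 280.] [ 0.701 -0.119  0.075]
can_mid top 0.3 [252. 345.] [ 0.359 -0.333  0.075]
tape_mid side 0.93 [279. 172.] [0.745 0.258 0.022]
tape_mid side 0.65 [169. 305.] [ 0.346 -0.31   0.022]
tape_mid side 0.32 [202. 218.] [ 0.655 -0.086  0.022]
tape_mid top 0.8 [145. 173.] [0.734 0.26  0.022]
```

```bash
python3 - <<'E'
import cv2
a=cv2.imread("pics/side0.png")[110:330,90:390]; b=cv2.imread("pics/top0.png")[80:300,120:420]
cv2.imwrite("pics/s1.png",cv2.resize(a,(795,583),interpolation=cv2.INTER_CUBIC)); cv2.imwrite("pics/t1.png",cv2.resize(b,(795,583),interpolation=cv2.INTER_CUBIC))
E
```

```text
(no output)
```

View pics/s1.png

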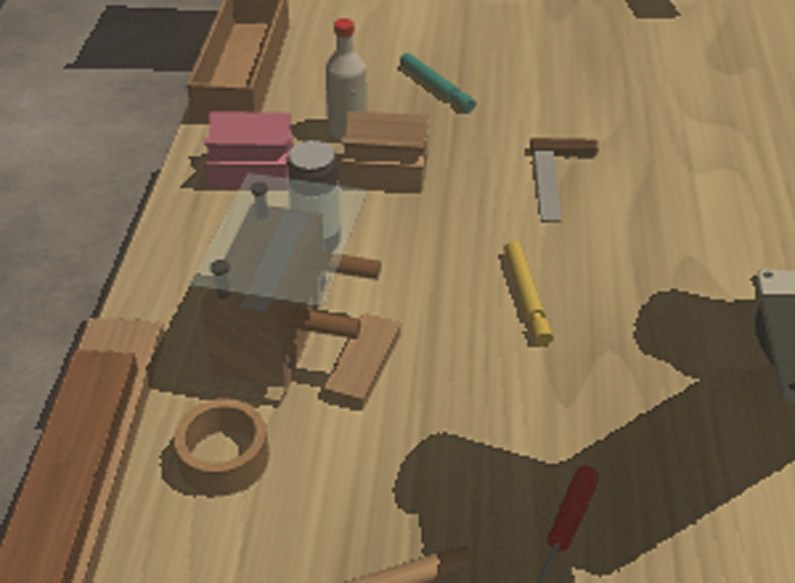

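View pics/t1.png

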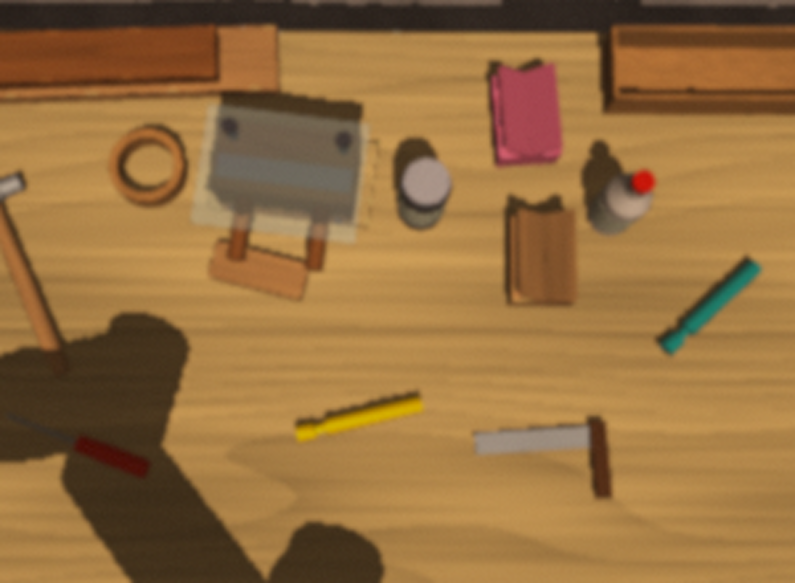

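The side view shows the jig with both rods standing out towards the robot: rod B's tip is at about (row 211, col 231), rod A's at (row 233, col 224). The plain wood trough is right of the jig at (row 176, col 325) in the top view, and the pink look-alike is behind it. The offcut lies under the rods.

The jog has no tilt axis, so I'll check whether a reach-limited pose can tilt the tool.

```bash
python3 - <<'E'
from h import *
T=lambda x,y:(80+y/2.65,120+x/2.65); S=lambda x,y:(110+y/2.65,90+x/2.65)
for n,t,s in[("A",(237,258),(356,326)),("B",(315,268),(377,268))]: print(n,tri(ray("top",T(*t)),ray("side",S(*s))),atz("top",T(*t),.09))
for n,p,z in[("gFL",(192,224),.167),("gFR",(355,242),.167),("gBR",(368,122),.167),("gBL",(207,100),.167),("trNearL",(508,303),.085),("trNearR",(577,303),.085),("trFarR",(575,207),.085),("trFarL",(511,209),.085),
 ("offc",(210,276),.022),("offc",(303,299),.022),("offc",(308,265),.022)]: print(n,atz("top",T(*p),z).round(3))
for n,p in[("trNearR side rim",(343,157)),("trNearL",(425,160)),("trFarL",(427,115)),("far",(348,113))]: print(n,atz("side",S(*p),.085).round(3))
E
```

```text
A (array([0.60643781, 0.1201887 , 0.08623093]), np.float64(0.000900391345588765)) [0.60531864 0.11975532 0.09      ]
B (array([0.59383848, 0.0206789 , 0.08516691]), np.float64(0.0001922513406118961)) [0.59313046 0.02047023 0.09      ]
gFL [0.633 0.166 0.167]
gFR [ 0.612 -0.03   0.167]
gBR [ 0.762 -0.045  0.167]
gBL [0.788 0.152 0.167]
trNearL [ 0.551 -0.225  0.085]
trNearR [ 0.551 -0.312  0.085]
trFarR [ 0.676 -0.312  0.085]
trFarL [ 0.673 -0.23   0.085]
offc [0.593 0.163 0.022]
offc [0.563 0.039 0.022]
offc [0.608 0.033 0.022]
trNearR side rim [ 0.664 -0.194  0.085]
trNearL [ 0.552 -0.198  0.085]
trFarL [ 0.558 -0.303  0.085]
far [ 0.671 -0.297  0.085]
```

Emit:
{"api": "jog_arm", "payload": {"commands": "0 -4 -5 0; -1 -4 -4 0; -3 -4 -4 0; -3 -4 -4 0; -3 -4 -3 0", "jaw": 0.8}}

```text
clock: 1.4
ee_pos: [0.1889, 0.4286, 0.3952]
eef_rot: [0.119, 0.993, 0.001, 0.0]
wrist_force: [1.3, -1.4, 0.6]
gripper_width: 0.068
grip_force: 0.0
```

Emit:
{"api": "jog_arm", "payload": {"commands": "-4.2 -2.3 0 0; -4.2 -2.3 0 0; -4.2 -2.3 0 0; -4.2 -2.3 0 0; -4.2 -2.3 0 0"}}

```text
clock: 1.9
ee_pos: [0.3664, 0.2665, 0.3938]
eef_rot: [0.12, 0.993, 0.0, 0.0]
wrist_force: [0.8, 0.7, -0.3]
gripper_width: 0.0681
grip_force: 0.0
```

Emit:
{"api": "jog_arm", "payload": {"commands": "-4.2 -2.3 0 0; -4.2 -2.3 0 0; -4.2 -2.3 0 0; -4.2 -2.3 0 0; -4.2 -2.3 0 0"}}

```text
clock: 2.4
ee_pos: [0.5433, 0.1048, 0.3936]
eef_rot: [0.12, 0.993, 0.0, 0.0]
wrist_force: [0.3, 0.7, -0.3]
gripper_width: 0.068
grip_force: 0.0
```

Emit:
{"api": "jog_arm", "payload": {"commands": "-4.2 -2.3 0 0; -4.2 -2.3 0 0; -4.2 -2.3 0 0; -4.2 -2.3 0 0; -4.2 -2.3 0 -7"}}

```text
clock: 2.9
ee_pos: [0.7199, -0.0567, 0.3933]
eef_rot: [0.058, 0.998, 0.0, -0.0]
wrist_force: [0.2, 1.4, -0.4]
gripper_width: 0.0682
grip_force: 0.0
```

Emit:
{"api": "jog_arm", "payload": {"commands": "-4.5 -1 0 0; -4.5 -1 0 0; -4.5 -0.5 0 0; -4.5 0 0 0; -4.5 0 0 0"}}

```text
clock: 3.4
ee_pos: [0.9342, -0.1063, 0.3934]
eef_rot: [0.059, 0.998, 0.0, 0.0]
wrist_force: [1.6, -0.7, 1.0]
gripper_width: 0.0684
grip_force: 0.0
```

Emit:
{"api": "jog_arm", "payload": {"commands": "-4.5 0 0 0; -4.5 0 0 0; -4.5 0 0 0"}}

```text
clock: 3.7
ee_pos: [0.9907, -0.1128, 0.3608]
eef_rot: [0.059, 0.998, -0.001, 0.019]
wrist_force: [0.6, 0.1, -1.4]
gripper_width: 0.0686
grip_force: 0.0
```

```bash
cat > st.py <<'E'
from h import *
s=robot.read_state(); m=R.from_quat(s["eef_rot"]).as_matrix()
print(s["clock"],s["joint_pos"].round(3),s["ee_pos"].round(4),"tilt",np.degrees(np.arccos(-m[2,2])).round(2)); print(m.round(3))
E
python3 st.py
```

```text
3.7 [-1.250e-01  1.113e+00  9.300e-02  1.000e-03  1.898e+00 -1.578e+00] [ 0.9907 -0.1128  0.3608] tilt 2.13
[[-0.992  0.117  0.037]
 [ 0.117  0.993 -0.004]
 [-0.037  0.    -0.999]]
```

Emit:
{"api": "jog_arm", "payload": {"commands": "-5 0 0 0; -5 0 0 0; -5 0 0 0; -5 0 0 0; -5 0 0 0"}}

```text
clock: 4.2
ee_pos: [1.0518, -0.1207, 0.335]
eef_rot: [0.058, 0.993, -0.006, 0.103]
wrist_force: [-0.5, -0.4, 0.8]
gripper_width: 0.0682
grip_force: 0.0
```

```bash
python3 st.py
```

```text
4.2 [-0.126  1.148  0.088  0.003  1.7   -1.579] [ 1.0518 -0.1207  0.335 ] tilt 11.82
[[-0.972  0.117  0.203]
 [ 0.115  0.993 -0.023]
 [-0.205  0.001 -0.979]]
```

Emit:
{"api": "jog_arm", "payload": {"commands": "-3 0 -4 0; -3 0 -4 0; -3 0 -4 0"}}

```text
clock: 4.5
ee_pos: [1.0329, -0.1188, 0.4421]
eef_rot: [0.058, 0.989, -0.007, 0.136]
wrist_force: [0.2, -0.3, 1.0]
gripper_width: 0.0681
grip_force: 0.0
```

```bash
python3 st.py
```

```text
4.5 [-0.127  1.044  0.087  0.004  1.738 -1.579] [ 1.0329 -0.1188  0.4421] tilt 15.65
[[-0.956  0.117  0.268]
 [ 0.113  0.993 -0.031]
 [-0.27   0.001 -0.963]]
```

Emit:
{"api": "jog_arm", "payload": {"commands": "-4.8 0 1 0; -4.8 0 1 0; -4.8 0 1 0; -4.8 0 1 0; -4.8 0 1 0"}}

```text
clock: 5.0
ee_pos: [1.0979, -0.127, 0.4016]
eef_rot: [0.057, 0.976, -0.012, 0.211]
wrist_force: [-0.7, -0.2, 0.3]
gripper_width: 0.0687
grip_force: 0.0
```

```bash
python3 st.py
```

```text
5.0 [-0.127  1.101  0.088  0.005  1.527 -1.58 ] [ 1.0979 -0.127   0.4016] tilt 24.35
[[-0.905  0.117  0.41 ]
 [ 0.107  0.993 -0.047]
 [-0.412  0.001 -0.911]]
```

Emit:
{"api": "jog_arm", "payload": {"commands": "-4.8 0 1 0; -4.8 0 1 0; -4.8 0 1 0; -4.8 0 1 0; -4.8 0 1 0"}}

```text
clock: 5.5
ee_pos: [1.1456, -0.133, 0.4042]
eef_rot: [0.056, 0.957, -0.016, 0.286]
wrist_force: [-0.1, 0.3, -0.6]
gripper_width: 0.0686
grip_force: 0.0
```

```bash
python3 st.py
```

```text
5.5 [-0.128  1.122  0.088  0.007  1.352 -1.58 ] [ 1.1456 -0.133   0.4042] tilt 33.25
[[-0.83   0.117  0.545]
 [ 0.099  0.993 -0.063]
 [-0.548  0.002 -0.836]]
```

Emit:
{"api": "jog_arm", "payload": {"commands": "-4.5 0 2 0; -4.5 0 2 0; -4.5 0 2 0; -4.5 0 2 0"}}

```text
clock: 5.9
ee_pos: [1.1844, -0.1379, 0.3952]
eef_rot: [0.055, 0.938, -0.019, 0.343]
wrist_force: [-0.6, -0.2, 0.6]
gripper_width: 0.068
grip_force: 0.0
```

```bash
python3 st.py
```

```text
5.9 [-0.128  1.152  0.088  0.009  1.201 -1.581] [ 1.1844 -0.1379  0.3952] tilt 40.14
[[-0.759  0.117  0.64 ]
 [ 0.09   0.993 -0.074]
 [-0.645  0.002 -0.764]]
```

Emit:
{"api": "jog_arm", "payload": {"commands": "4 0.6 -2.6 0; 4 0.6 -2.6 0; 4 0.6 -2.6 0; 4 0.6 -2.6 0; 4 0.6 -2.6 0"}}

```text
clock: 6.4
ee_pos: [0.9982, -0.0907, 0.3744]
eef_rot: [0.055, 0.938, -0.019, 0.343]
wrist_force: [1.1, 1.0, 0.7]
gripper_width: 0.0683
grip_force: 0.0
```

Emit:
{"api": "jog_arm", "payload": {"commands": "4 0.6 -2.6 0; 4 0.6 -2.6 0; 4 0.6 -2.6 0; 4 0.6 -2.6 0; 4 0.6 -2.6 0"}}

```text
clock: 6.9
ee_pos: [0.767, -0.0331, 0.345]
eef_rot: [0.055, 0.938, -0.019, 0.343]
wrist_force: [0.9, -0.2, 0.6]
gripper_width: 0.0683
grip_force: 0.0
```

Emit:
{"api": "jog_arm", "payload": {"commands": "4 0.6 -2.6 0; 4 0.6 -2.6 0; 4 0.6 -2.6 0; 4 0.6 -2.6 0; 4 0.6 -2.6 0"}}

```text
clock: 7.4
ee_pos: [0.5357, 0.0242, 0.3154]
eef_rot: [0.056, 0.937, -0.019, 0.343]
wrist_force: [-0.7, 0.4, 0.2]
gripper_width: 0.0685
grip_force: 0.0
```

```bash
python3 st.py; python3 - <<'E'
from h import *
s=robot.read_state(); i=vision.camera("wrist"); cv2.imwrite("pics/w1.png",cv2.cvtColor(cv2.resize(i,(768,576),interpolation=cv2.INTER_CUBIC),cv2.COLOR_RGB2BGR))
import pickle; pickle.dump(s,open("s1.pkl","wb"))
for l,z in [("mouth_a",.09),("rod_a_mid",.09),("guard_edge",.165),("trough",0)]:
    for r in spotter.place_of("wrist",l)[:3]:
        o,d=wray(r["position"],s); print(l,round(r["p"],2),np.round(r["position"]),(o+d*(z-o[2])/d[2]).round(3))
for l in ["rod_a_mid","trough"]:
    for k,r in enumerate(spotter.trace("wrist",l)[:4]):
        m=r["pixels"].astype(np.uint8); b=cv2.minAreaRect(np.argwhere(m)[:,::-1].astype(np.float32)); print(l,round(r["p"],2),np.round(r["position"]),m.sum(),cv2.boxPoints(b).round(0).tolist())
E
```

```text
7.4 [ 0.101 -0.032  2.181 -0.438  0.332 -0.985] [0.5357 0.0242 0.3154] tilt 40.2
[[-0.758  0.117  0.641]
 [ 0.091  0.993 -0.074]
 [-0.645  0.002 -0.764]]
mouth_a 0.87 [132. 326.] [0.687 0.11  0.09 ]
mouth_a 0.85 [129. 257.] [0.673 0.015 0.09 ]
rod_a_mid 0.9 [138. 330.] [0.7   0.116 0.09 ]
rod_a_mid 0.38 [93. 83.] [ 0.566 -0.201  0.09 ]
guard_edge 0.73 [146. 307.] [0.631 0.073 0.165]
trough 0.69 [163. 133.] [ 0.817 -0.264  0.   ]
trough 0.68 [123. 397.] [0.763 0.268 0.   ]
trough 0.64 [94. 84.] [ 0.622 -0.277  0.   ]
rod_a_mid 0.75 [111. 336.] 1064 [[319.0, 136.0], [333.0, 78.0], [353.0, 83.0], [338.0, 141.0]]
trough 0.78 [106.  76.] 4924 [[23.0, 89.0], [86.0, 55.0], [128.0, 132.0], [64.0, 166.0]]
trough 0.59 [176. 128.] 2752 [[89.0, 153.0], [144.0, 137.0], [163.0, 206.0], [109.0, 222.0]]
```

View pics/w1.png

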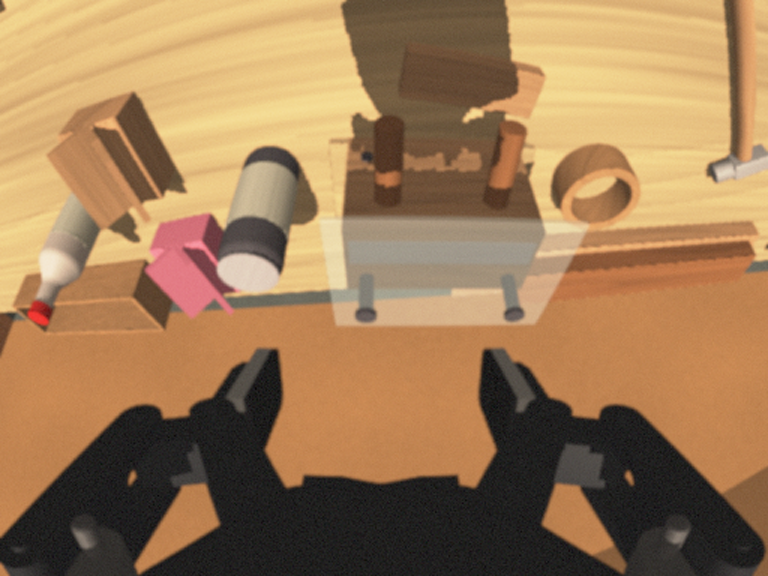

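The wrist view shows both rods below the guard: rod B's tip is at about (row 81, col 260), rod A's at (row 85, col 341). The trough is on the left at (row 106, col 76), and everything is undisturbed. The wrist joint q5 is getting close to its lower limit, so I'll fit the kinematics before going further.

```bash
cat > kin.py <<'E'
from h import *
from scipy.optimize import least_squares
D=[((.4238,1.6306,1.0886),.6245,.2306),((1.113,.093,1.898),.9971,.3608),((1.148,.088,1.7),1.0587,.335),((1.044,.087,1.738),1.0397,.4421),((1.101,.088,1.527),1.1052,.4016),((1.122,.088,1.352),1.1533,.4042),((1.152,.088,1.201),1.1924,.3952)]
A=[];b=[]
for (q2,q3,q5),r,z in D:
    A+=[[np.sin(q2),np.sin(q2+q3),np.sin(q2+q3+q5),0],[np.cos(q2),np.cos(q2+q3),np.cos(q2+q3+q5),1]]; b+=[r,z]
P,res,_,_=np.linalg.lstsq(np.array(A),np.array(b),rcond=None); l1,l2,L,h=P
lo=np.array([-3,-.9,.09,-1.31,.11,-2.54]);hi=np.array([3,2.11,2.58,4.45,2.69,2.54])
def fk(q):
    ra=R.from_euler("ZYZYZ",[q[0],q[1]+q[2],q[3],q[4],q[5]]).as_matrix()@np.diag([1,1,1.])
    base=R.from_euler("Z",q[0]).as_matrix()
    p=base@np.array([l1*np.sin(q[1])+l2*np.sin(q[1]+q[2]),0,h+l1*np.cos(q[1])+l2*np.cos(q[1]+q[2])])+L*ra[:,2]
    return p,ra
def ik(p,m,q0):
    f=lambda q:np.r_[(fk(q)[0]-p)*10,(fk(q)[1]-m).ravel()*3]
    s=least_squares(f,np.clip(q0,lo+.001,hi-.001),bounds=(lo,hi)); return s.x,s.cost
E
python3 - <<'E'
from kin import *
print(P,res)
s=robot.read_state(); p,m=fk(s["joint_pos"]); ms=R.from_quat(s["eef_rot"]).as_matrix(); print(p,s["ee_pos"]); print(m.round(3)); C=m.T@ms; print(C.round(3))
for t in (40,35,30):
  for nm,g,yaw in [("gB",(.609,.019,.09),-6.7),("outB",(.509,.031,.09),-6.7),("gA",(.621,.118,.09),-6.7),("outA",(.521,.13,.09),-6.7),("trough",(.52,-.27,.075),0)]:
    M=R.from_euler("ZY",[yaw,180-t],degrees=True).as_matrix()@np.eye(3)
    best=[]
    for q4 in(0,3.1):
      for q6 in (-1.5,1.5):
        MM=M@R.from_euler("Z",0).as_matrix()
        for fl in (0,180):
            MM=R.from_euler("ZYZ",[yaw,180-t,fl+90],degrees=True).as_matrix()
            x,c=ik(np.array(g)+.019*MM[:,2],MM,np.array([0,.3,2,q4,.4,q6])); best.append((c,x))
    c,x=min(best,key=lambda a:a[0]); print(t,nm,round(c,6),x.round(2))
E
```

```text
[0.58960733 0.4741476  0.3301555  0.2566816 ] [0.00204494]Traceback (most recent call last):
  File "<stdin>", line 3, in <module>
  File "kin.py", line 10, in fk
    ra=R.from_euler("ZYZYZ",[q[0],q[1]+q[2],q[3],q[4],q[5]]).as_matrix()@np.diag([1,1,1.])
       ~~~~~~~~~~~~^^^^^^^^^^^^^^^^^^^^^^^^^^^^^^^^^^^^^^^^^
  File "scipy/spatial/transform/_rotation.pyx", line 1413, in scipy.spatial.transform._rotation.Rotation.from_euler
ValueError: Expected axis specification to be a non-empty string of upto 3 characters, got ZYZYZ
```

```bash
python3 - <<'E'
s=open("kin.py").read()
s=s.replace("np.sin(q2+q3+q5),0],[np.cos(q2),np.cos(q2+q3),np.cos(q2+q3+q5),1]]","np.sin(q2+q3+q5),0,np.cos(q2+q3)],[np.cos(q2),np.cos(q2+q3),np.cos(q2+q3+q5),1,-np.sin(q2+q3)]]").replace("l1,l2,L,h=P","l1,l2,L,h,e=P")
s=s.replace('R.from_euler("ZYZYZ",[q[0],q[1]+q[2],q[3],q[4],q[5]]).as_matrix()@np.diag([1,1,1.])','(R.from_euler("ZYZ",[q[0],q[1]+q[2],q[3]])*R.from_euler("YZ",[q[4],q[5]])).as_matrix()')
s=s.replace("+l2*np.sin(q[1]+q[2])","+l2*np.sin(q[1]+q[2])+e*np.cos(q[1]+q[2])").replace("+l2*np.cos(q[1]+q[2])]","+l2*np.cos(q[1]+q[2])-e*np.sin(q[1]+q[2])]")
open("kin.py","w").write(s)
E
cat > k2.py <<'E'
from kin import *
print(P,res)
s=robot.read_state(); p,m=fk(s["joint_pos"]); ms=R.from_quat(s["eef_rot"]).as_matrix(); print(p,s["ee_pos"]); C=m.T@ms; print(C.round(3))
q0=s["joint_pos"]
for t in (45,40,35,30):
  for nm,g,yaw in [("gB",(.609,.019,.09),-6.7),("outB",(.509,.031,.09),-6.7),("gA",(.621,.118,.09),-6.7),("outA",(.521,.13,.09),-6.7),("trough",(.52,-.27,.075),0)]:
    z=np.array([np.sin(np.radians(t))*np.cos(np.radians(yaw)),np.sin(np.radians(t))*np.sin(np.radians(yaw)),-np.cos(np.radians(t))])
    y=np.array([-np.sin(np.radians(yaw)),np.cos(np.radians(yaw)),0]); M=np.c_[np.cross(y,z),y,z]@C.T
    best=[ik(np.array(g)+.019*z,M,np.array([0,.3,2,q4,.4,q6])) for q4 in(0,-1,1.5,3.1) for q6 in(-1.5,0,1.5)]
    x,c=min(best,key=lambda a:a[1]); print(t,nm,round(c,6),x.round(2))
E
python3 k2.py
```

```text
[0.56318693 0.48495438 0.30100452 0.31229776 0.07744602] [7.78924829e-07]
[0.5403008  0.01213187 0.31647354] [0.53905065 0.02396689 0.31647669]
[[ 0. -1. -0.]
 [ 1.  0. -0.]
 [ 0. -0.  1.]]
45 gB 0.0 [0.1  0.61 2.19 3.5  0.46 1.41]
45 outB 0.0 [0.17 0.59 2.39 3.49 0.63 1.49]
45 gA 0.0 [0.32 0.63 2.12 3.89 0.46 1.19]
45 outA 0.0 [0.44 0.59 2.3  3.88 0.59 1.34]
45 trough 0.0 [-0.7   0.65  2.17  2.15  0.57  1.95]
40 gB 0.0 [0.09 0.58 2.15 3.6  0.31 1.3 ]
40 outB 0.0 [0.16 0.54 2.35 3.54 0.46 1.42]
40 gA 0.0 [0.31 0.6  2.08 4.08 0.33 0.99]
40 outA 0.0 [0.42 0.55 2.27 3.99 0.45 1.2 ]
40 trough 0.0 [-0.67  0.62  2.15  2.01  0.46  2.11]
35 gB 0.0 [0.08 0.56 2.11 3.86 0.18 1.03]
35 outB 0.0 [0.14 0.5  2.32 3.65 0.31 1.3 ]
35 gA 4e-06 [0.29 0.58 2.05 4.45 0.24 0.61]
35 outA 0.0 [0.39 0.52 2.24 4.19 0.33 0.97]
35 trough 0.0 [-0.65  0.59  2.11  1.78  0.36  2.37]
30 gB 0.001278 [ 0.08  0.55  2.06 -1.31  0.11 -0.09]
30 outB 0.0 [0.13 0.48 2.27 3.93 0.17 1.  ]
30 gA 0.0 [ 0.27  0.57  2.   -1.21  0.2  -0.03]
30 outA 0.001966 [0.36 0.51 2.21 4.45 0.24 0.69]
30 trough 0.008261 [-0.62  0.59  2.1   1.62  0.3   2.54]
```

```bash
cat > sim.py <<'E'
from kin import *
import sys
def sim(W,M,q,step=.05,pr=1):
    p=fk(q)[0]; 
    for w in W:
        w=np.array(w); n=max(1,int(np.ceil(np.linalg.norm(w-p)/step))); p0=p; mx=0;wc=0
        for i in range(1,n+1):
            p=p0+(w-p0)*i/n; q1,c=ik(p,M,q); mx=max(mx,np.abs(q1-q).max()); wc=max(wc,c); q=q1
        print(w,n,"cost",round(wc,6),"maxstep",round(mx,2),q.round(2))
    return q
E
python3 - <<'E'
from sim import *
s=robot.read_state(); q=s["joint_pos"]; p,M=fk(q)
sim([p+[0,-.2,0],[.52,-.2,.17],[.52,.03,.165],[.621,.0176,.0755],[.52,.03,.0755],[.47,-.1,.18],[.52,-.27,.18],[.53,-.27,.07]],M,q)
print()
sim([p+[0,-.25,-.05],[.56,-.25,.17],[.52,.03,.165],[.633,.116,.0755],[.533,.128,.0755]],M,q)
E
```

```text
[ 0.5403008  -0.18786813  0.31647354] 4 cost 0.0 maxstep 0.41 [-0.45  0.04  2.11  0.6   0.38 -2.39]
[ 0.52 -0.2   0.17] 3 cost 0.154674 maxstep 0.15 [-0.39  0.24  2.19  0.76  0.15 -2.54]
[0.52  0.03  0.165] 5 cost 0.196583 maxstep 2.49 [ 0.14  0.21  2.28 -1.31  0.15 -0.05]
[0.621  0.0176 0.0755] 3 cost 0.217738 maxstep 0.1 [ 0.08  0.5   2.05 -1.31  0.11 -0.09]
[0.52   0.03   0.0755] 3 cost 0.402739 maxstep 0.06 [ 0.12  0.37  2.22 -1.31  0.12 -0.05]
[ 0.47 -0.1   0.18] 4 cost 0.303297 maxstep 0.07 [-0.1   0.11  2.36 -1.31  0.11 -0.24]
[ 0.52 -0.27  0.18] 4 cost 0.399978 maxstep 2.2 [-0.52  0.26  2.1   0.67  0.25 -2.54]
[ 0.53 -0.27  0.07] 3 cost 0.551322 maxstep 0.07 [-0.47  0.47  2.07  0.7   0.11 -2.54]

[ 0.5403008  -0.23786813  0.26647354] 6 cost 0.022661 maxstep 0.4 [-0.51  0.14  2.09  0.69  0.35 -2.54]
[ 0.56 -0.25  0.17] 2 cost 0.16077 maxstep 0.09 [-0.46  0.32  2.07  0.72  0.21 -2.54]
[0.52  0.03  0.165] 6 cost 0.193562 maxstep 2.49 [ 0.14  0.21  2.28 -1.31  0.15 -0.05]
[0.633  0.116  0.0755] 4 cost 0.16875 maxstep 0.09 [ 0.29  0.54  1.99 -1.31  0.25  0.08]
[0.533  0.128  0.0755] 3 cost 0.308643 maxstep 0.05 [ 0.41  0.43  2.15 -1.31  0.31  0.2 ]
```

```bash
python3 - <<'E'
from sim import *
s=robot.read_state(); q=s["joint_pos"].copy(); q[5]+=np.pi; p,M=fk(q); print(q.round(2))
q1=sim([p+[0,-.2,0],[.52,-.2,.17],[.52,.03,.165],[.621,.0176,.0755],[.52,.03,.0755],[.47,-.1,.18],[.52,-.27,.18],[.53,-.27,.07]],M,q)
print()
sim([p+[0,-.12,0],[.5,-.12,.17],[.52,.03,.165],[.633,.116,.0755],[.533,.128,.0755],[.47,-.1,.18],[.52,-.27,.18],[.53,-.27,.07]],M,q)
E
```

```text
[ 0.1  -0.03  2.17 -0.43  0.33  2.15]
[ 0.5403008  -0.18786813  0.31647354] 4 cost 0.0 maxstep 0.41 [-0.45  0.04  2.11  0.6   0.38  0.75]
[ 0.52 -0.2   0.17] 3 cost 0.0 maxstep 0.59 [-0.5   0.31  2.25  1.91  0.26 -0.65]
[0.52  0.03  0.165] 5 cost 0.0 maxstep 0.5 [ 0.16  0.28  2.34  3.98  0.24 -2.18]
[0.621  0.0176 0.0755] 3 cost 0.0 maxstep 0.2 [ 0.09  0.59  2.15  3.58  0.32 -1.83]
[0.52   0.03   0.0755] 3 cost 0.0 maxstep 0.07 [ 0.16  0.54  2.36  3.53  0.48 -1.71]
[ 0.47 -0.1   0.18] 4 cost 0.0 maxstep 0.48 [-0.27  0.19  2.42  2.56  0.19 -1.12]
[ 0.52 -0.27  0.18] 4 cost 0.0 maxstep 0.39 [-0.65  0.33  2.17  1.54  0.34 -0.39]
[ 0.53 -0.27  0.07] 3 cost 0.0 maxstep 0.28 [-0.63  0.59  2.18  2.23  0.42 -1.11]

[ 0.5403008  -0.10786813  0.31647354] 3 cost 0.0 maxstep 0.33 [-0.24 -0.01  2.16  0.27  0.31  1.21]
[ 0.5  -0.12  0.17] 4 cost 0.0 maxstep 1.0 [-0.31  0.26  2.35  2.48  0.2  -1.07]
[0.52  0.03  0.165] 4 cost 0.0 maxstep 0.42 [ 0.16  0.28  2.34  3.98  0.24 -2.18]
[0.633  0.116  0.0755] 4 cost 0.0 maxstep 0.09 [ 0.3   0.6   2.09  4.06  0.34 -2.13]
[0.533  0.128  0.0755] 3 cost 0.0 maxstep 0.08 [ 0.42  0.56  2.28  3.97  0.46 -1.92]
[ 0.47 -0.1   0.18] 6 cost 0.0 maxstep 0.52 [-0.27  0.19  2.42  2.56  0.19 -1.12]
[ 0.52 -0.27  0.18] 4 cost 0.0 maxstep 0.39 [-0.65  0.33  2.17  1.54  0.34 -0.39]
[ 0.53 -0.27  0.07] 3 cost 0.0 maxstep 0.28 [-0.63  0.59  2.18  2.23  0.42 -1.11]
```

Emit:
{"api": "jog_arm", "payload": {"commands": "0 0 0 8.57; 0 0 0 8.57; 0 0 0 8.57; 0 0 0 8.57; 0 0 0 8.57"}}

```text
clock: 8.25
ee_pos: [0.5389, 0.0237, 0.3157]
eef_rot: [0.397, 0.851, 0.108, 0.326]
wrist_force: [-0.3, -0.1, -0.1]
gripper_width: 0.0682
grip_force: 0.0
```

Emit:
{"api": "jog_arm", "payload": {"commands": "0 0 0 8.57; 0 0 0 8.57; 0 0 0 8.57; 0 0 0 8.57; 0 0 0 8.57"}}

```text
clock: 8.75
ee_pos: [0.5389, 0.0237, 0.3157]
eef_rot: [0.68, 0.647, 0.22, 0.264]
wrist_force: [-0.1, 0.0, 0.3]
gripper_width: 0.0683
grip_force: 0.0
```

Emit:
{"api": "jog_arm", "payload": {"commands": "0 0 0 8.57; 0 0 0 8.57; 0 0 0 8.57; 0 0 0 8.57; 0 0 0 8.57"}}

```text
clock: 9.25
ee_pos: [0.5389, 0.0237, 0.3157]
eef_rot: [0.87, 0.354, 0.301, 0.165]
wrist_force: [0.1, 0.6, -0.4]
gripper_width: 0.0683
grip_force: 0.0
```

Emit:
{"api": "jog_arm", "payload": {"commands": "0 0 0 8.57; 0 0 0 8.57; 0 0 0 8.57; 0 0 0 8.57; 0 0 0 8.57"}}

```text
clock: 9.75
ee_pos: [0.5389, 0.0237, 0.3157]
eef_rot: [0.939, 0.012, 0.341, 0.044]
wrist_force: [0.1, -0.7, -0.8]
gripper_width: 0.0685
grip_force: 0.0
```

Emit:
{"api": "jog_arm", "payload": {"commands": "0 0 0 8.57"}}

```text
clock: 9.85
ee_pos: [0.5389, 0.0237, 0.3158]
eef_rot: [0.937, -0.058, 0.343, 0.018]
wrist_force: [-0.3, 0.5, -0.1]
gripper_width: 0.0685
grip_force: 0.0
```

```bash
python3 st.py
```

```text
9.85 [ 0.098 -0.027  2.175 -0.434  0.332  2.158] [0.5389 0.0237 0.3158] tilt 40.19
[[ 0.758 -0.122  0.641]
 [-0.097 -0.992 -0.075]
 [ 0.645 -0.006 -0.764]]
```

Emit:
{"api": "jog_arm", "payload": {"commands": "0.2 2.1 0.15 0; 0.2 2.1 0.15 0; 0.2 2.1 0.15 0; 0.2 2.1 0.15 0; 0.2 2.1 0.15 0"}}

```text
clock: 10.35
ee_pos: [0.5389, -0.0833, 0.3164]
eef_rot: [0.937, -0.055, 0.343, 0.019]
wrist_force: [0.6, 1.1, -0.3]
gripper_width: 0.0685
grip_force: 0.0
```

Emit:
{"api": "jog_arm", "payload": {"commands": "0.2 2.1 0.15 0; 0.2 2.1 0.15 0; 0.2 2.1 0.15 0; 0.2 2.1 0.15 0; 0.2 2.1 0.15 0"}}

```text
clock: 10.85
ee_pos: [0.5388, -0.1895, 0.3169]
eef_rot: [0.937, -0.056, 0.343, 0.02]
wrist_force: [0.7, -0.4, -0.5]
gripper_width: 0.0685
grip_force: 0.0
```

```bash
python3 st.py; python3 - <<'E'
from h import *
s=robot.read_state(); i=vision.camera("wrist"); cv2.imwrite("pics/w2.png",cv2.cvtColor(cv2.resize(i,(768,576),interpolation=cv2.INTER_CUBIC),cv2.COLOR_RGB2BGR))
import pickle; pickle.dump(s,open("s2.pkl","wb"))
for l,z in [("trough",0),("rod_b_mid",.09),("mouth_b",.09)]:
    for r in spotter.place_of("wrist",l)[:3]:
        o,d=wray(r["position"],s); print(l,round(r["p"],2),np.round(r["position"]),(o+d*(z-o[2])/d[2]).round(3))
E
```

```text
10.85 [-0.481  0.033  2.112  0.634  0.399  0.694] [ 0.5388 -0.1895  0.3169] tilt 40.22
[[ 0.758 -0.118  0.641]
 [-0.091 -0.993 -0.075]
 [ 0.646 -0.001 -0.764]]
trough 0.91 [240. 299.] [ 0.617 -0.273  0.   ]
trough 0.72 [141. 272.] [ 0.813 -0.257  0.   ]
rod_b_mid 0.98 [250. 429.] [ 0.546 -0.449  0.09 ]
rod_b_mid 0.84 [204. 110.] [0.676 0.012 0.09 ]
mouth_b 0.85 [204. 110.] [0.677 0.013 0.09 ]
```

View pics/w2.png

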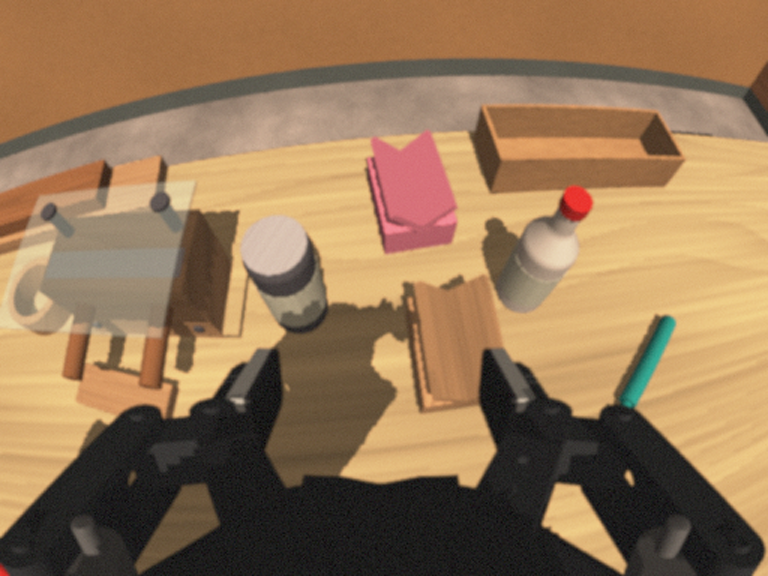

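```bash
python3 - <<'E'
from h import *
import pickle; s=pickle.load(open("s2.pkl","rb"))
for n,p,z in[("rimLfar",(416,280),.085),("rimRfar",(490,278),.085),("valleyfar",(453,294),.053),("rimLnear",(426,406),.085),("tipB",(151,382),.09),("tipA",(73,374),.09),("mouthB",(160,318),.09)]:
    o,d=wray((p[1]/1.5,p[0]/1.5),s); print(n,(o+d*(z-o[2])/d[2]).round(4))
E
```

```text
rimLfar [ 0.677  -0.2391  0.085 ]
rimRfar [ 0.6705 -0.3121  0.085 ]
valleyfar [ 0.6713 -0.2794  0.053 ]
rimLnear [ 0.556  -0.2301  0.085 ]
tipB [0.5991 0.0239 0.09  ]
tipA [0.6113 0.1229 0.09  ]
mouthB [0.664  0.0174 0.09  ]
```

Emit:
{"api": "jog_arm", "payload": {"commands": "-1.1 0.1 1 0; -1.1 0.1 1 0; -1.1 0.1 1 0; -1.1 0.1 1 0; -1.1 0.1 1 0"}}

```text
clock: 11.55
ee_pos: [0.5278, -0.1903, 0.2424]
eef_rot: [0.938, -0.055, 0.343, 0.019]
wrist_force: [0.4, 0.6, 0.6]
gripper_width: 0.0684
grip_force: 0.0
```

Emit:
{"api": "jog_arm", "payload": {"commands": "-1.1 0.1 1 0; -1.1 0.1 1 0; -1.1 0.1 1 0; -1.1 0.1 1 0; -1.1 0.1 1 0"}}

```text
clock: 12.05
ee_pos: [0.5176, -0.1941, 0.1687]
eef_rot: [0.938, -0.055, 0.343, 0.019]
wrist_force: [0.4, 0.1, 0.2]
gripper_width: 0.0682
grip_force: 0.0
```

```bash
python3 st.py
```

```text
12.05 [-0.519  0.309  2.263  1.901  0.272 -0.656] [ 0.5176 -0.1941  0.1687] tilt 40.16
[[ 0.759 -0.116  0.641]
 [-0.089 -0.993 -0.073]
 [ 0.645 -0.001 -0.764]]
```

Emit:
{"api": "jog_arm", "payload": {"commands": "0 -1.8 0.1 0; 0 -1.8 0.1 0; 0 -1.8 0.1 0; 0 -1.8 0.1 0; 0 -1.8 0.1 0"}}

```text
clock: 12.55
ee_pos: [0.5313, -0.1042, 0.1655]
eef_rot: [0.938, -0.055, 0.343, 0.019]
wrist_force: [0.3, -0.6, 0.1]
gripper_width: 0.0681
grip_force: 0.0
```

Emit:
{"api": "jog_arm", "payload": {"commands": "0 -1.8 0.1 0; 0 -1.8 0.1 0; 0 -1.8 0.1 0; 0 -1.8 0.1 0; 0 -1.8 0.1 0"}}

```text
clock: 13.05
ee_pos: [0.5449, -0.0149, 0.1619]
eef_rot: [0.938, -0.055, 0.343, 0.019]
wrist_force: [0.1, -0.4, -0.9]
gripper_width: 0.0682
grip_force: 0.0
```

Emit:
{"api": "jog_arm", "payload": {"commands": "0 -1.8 0.1 0; 0 -1.8 0.1 0; 0 -0.6 0.1 0"}}

```text
clock: 13.35
ee_pos: [0.5519, 0.0274, 0.1597]
eef_rot: [0.938, -0.054, 0.343, 0.018]
wrist_force: [0.1, -0.1, 0.2]
gripper_width: 0.0682
grip_force: 0.0
```

```bash
python3 st.py; python3 - <<'E'
from h import *
s=robot.read_state(); i=vision.camera("wrist"); cv2.imwrite("pics/w3.png",cv2.cvtColor(cv2.resize(i,(768,576),interpolation=cv2.INTER_CUBIC),cv2.COLOR_RGB2BGR))
import pickle; pickle.dump(s,open("s3.pkl","wb"))
E
```

```text
13.35 [ 0.102  0.326  2.278  3.879  0.204 -2.13 ] [0.5519 0.0274 0.1597] tilt 40.17
[[ 0.759 -0.114  0.641]
 [-0.089 -0.994 -0.071]
 [ 0.645 -0.003 -0.764]]
```

View pics/w3.png

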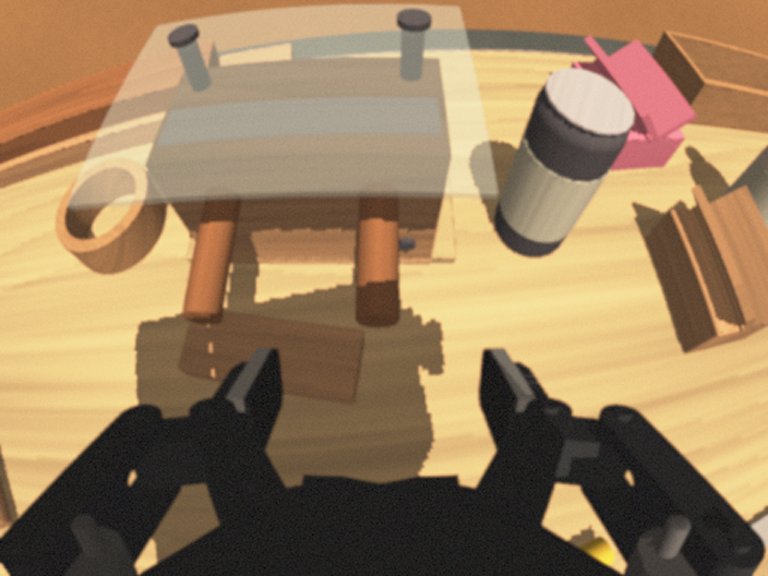

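Emit:
{"api": "jog_arm", "payload": {"commands": "0 0 3 0; 0 0 3 0; 0 0 2.5 0; 0.1 0 1.8 0; 0 0 1 0"}}

```text
clock: 13.9
ee_pos: [0.6254, 0.0167, 0.0728]
eef_rot: [0.938, -0.055, 0.343, 0.019]
wrist_force: [-0.4, -1.5, -0.7]
gripper_width: 0.0683
grip_force: 0.0
```

```bash
python3 st.py
```

```text
13.9 [ 0.062  0.593  2.144  3.52   0.309 -1.795] [0.6254 0.0167 0.0728] tilt 40.13
[[ 0.759 -0.116  0.64 ]
 [-0.09  -0.993 -0.073]
 [ 0.644 -0.002 -0.765]]
```

Emit:
{"api": "jog_arm", "payload": {"commands": "0 -0.2 0 0; 0 0 0 0; 0 0 0 0; 0 0 0 0; 0 0 0 0", "jaw": 0, "newtons": 25}}

```text
clock: 14.4
ee_pos: [0.6246, 0.0192, 0.0749]
eef_rot: [0.938, -0.054, 0.343, 0.019]
wrist_force: [-1.4, 5.6, 1.0]
gripper_width: 0.0234
grip_force: 24.8
```

Emit:
{"api": "jog_arm", "payload": {"commands": "0 0 0 0; 0 0 0 0; 0 0 0 0"}}

```text
clock: 14.7
ee_pos: [0.6246, 0.0192, 0.0749]
eef_rot: [0.938, -0.054, 0.343, 0.019]
wrist_force: [-1.7, 3.8, 1.4]
gripper_width: 0.0233
grip_force: 24.8
```

Emit:
{"api": "jog_arm", "payload": {"commands": "-0.08 0 -0.065 0; -0.08 0 -0.065 0; -0.08 0 -0.065 0; 0 0 0 0"}}

```text
clock: 15.1
ee_pos: [0.6232, 0.019, 0.0754]
eef_rot: [0.937, -0.055, 0.345, 0.019]
wrist_force: [3.4, 3.9, 1.2]
gripper_width: 0.0232
grip_force: 24.7
```

Emit:
{"api": "jog_arm", "payload": {"commands": "-0.08 0 -0.065 0; -0.08 0 -0.065 0; 0 0 0 0"}}

```text
clock: 15.4
ee_pos: [0.6213, 0.0192, 0.0754]
eef_rot: [0.937, -0.055, 0.345, 0.019]
wrist_force: [3.6, 3.8, 0.0]
gripper_width: 0.0234
grip_force: 24.7
```

Emit:
{"api": "jog_arm", "payload": {"commands": "-0.15 0 -0.13 0; -0.15 0 -0.13 0; -0.15 0 -0.13 0; 0 0 0 0", "newtons": 40}}

```text
clock: 15.8
ee_pos: [0.6149, 0.0199, 0.0752]
eef_rot: [0.937, -0.055, 0.344, 0.019]
wrist_force: [3.0, 4.5, 0.6]
gripper_width: 0.0232
grip_force: 40.2
```

Emit:
{"api": "jog_arm", "payload": {"commands": "-0.46 0 -0.39 0; -0.76 0 -0.64 0; -0.76 0 -0.64 0; -0.76 0 -0.64 0; -0.76 0 -0.64 0"}}

```text
clock: 16.3
ee_pos: [0.5675, 0.0249, 0.0741]
eef_rot: [0.938, -0.055, 0.343, 0.019]
wrist_force: [1.6, 2.4, 0.7]
gripper_width: 0.0226
grip_force: 40.3
```

```bash
python3 st.py
```

```text
16.3 [ 0.094  0.562  2.263  3.496  0.396 -1.737] [0.5675 0.0249 0.0741] tilt 40.18
[[ 0.759 -0.117  0.641]
 [-0.09  -0.993 -0.074]
 [ 0.645 -0.002 -0.764]]
```

Emit:
{"api": "jog_arm", "payload": {"commands": "-0.74 0 -0.66 0; -0.74 0 -0.66 0; -0.74 0 -0.66 0; -0.74 0 -0.66 0; -0.74 0 -0.66 0"}}

```text
clock: 16.8
ee_pos: [0.5178, 0.0304, 0.075]
eef_rot: [0.938, -0.056, 0.342, 0.019]
wrist_force: [0.0, 0.2, -0.4]
gripper_width: 0.023
grip_force: 40.1
```

Emit:
{"api": "jog_arm", "payload": {"commands": "-0.76 0 -0.64 0; -0.76 0 -0.64 0; -0.2 0 -0.2 0"}}

```text
clock: 17.1
ee_pos: [0.495, 0.0333, 0.0751]
eef_rot: [0.938, -0.055, 0.342, 0.019]
wrist_force: [-0.6, 0.6, -0.4]
gripper_width: 0.023
grip_force: 40.1
```

```bash
python3 st.py; python3 - <<'E'
from h import *
i=vision.camera("wrist"); cv2.imwrite("pics/w4.png",cv2.cvtColor(i,cv2.COLOR_RGB2BGR))
E
```

```text
17.1 [ 0.143  0.537  2.407  3.485  0.511 -1.672] [0.495  0.0333 0.0751] tilt 40.07
[[ 0.76  -0.117  0.639]
 [-0.09  -0.993 -0.074]
 [ 0.644 -0.001 -0.765]]
```

View pics/w4.png

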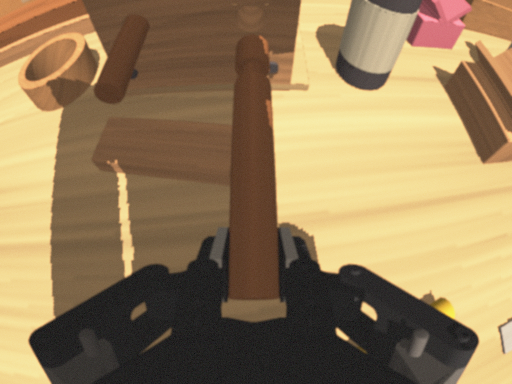

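The wrist view shows rod B fully out: its grooved inner end is at (row 55, col 252), clear of the mouth at row 15, and the grip is at (row 265, col 252).

```bash
python3 - <<'E'
from sim import *
s=robot.read_state(); q=s["joint_pos"]; p,M=fk(q); d=s["ee_pos"]-p; print(d)
sim([(.465,.02,.12),(.465,-.1,.125),(.48,-.26,.125),(.538,-.264,.10),(.538,-.264,.055)],M,q,step=.02)
m=R.from_quat(s["eef_rot"]).as_matrix()
for v in [(-.03,-.0133,.045),(0,-.12,.005),(.015,-.16,0),(.058,-.004,-.025)]: print((m.T@np.array(v)*100).round(2))
E
```

```text
[-1.80494285e-03  1.17635950e-02  7.37234577e-05]
[0.465 0.02  0.12 ] 3 cost 0.0 maxstep 0.06 [ 0.15  0.37  2.47  3.58  0.42 -1.76]
[ 0.465 -0.1    0.125] 7 cost 0.0 maxstep 0.11 [-0.28  0.36  2.45  2.85  0.38 -1.43]
[ 0.48  -0.26   0.125] 9 cost 0.0 maxstep 0.11 [-0.69  0.42  2.27  1.98  0.39 -0.9 ]
[ 0.538 -0.264  0.1  ] 4 cost 0.0 maxstep 0.03 [-0.61  0.52  2.17  2.1   0.36 -0.95]
[ 0.538 -0.264  0.055] 3 cost 0.0 maxstep 0.08 [-0.61  0.63  2.17  2.3   0.42 -1.17]
[ 0.74  1.66 -5.26]
[ 1.4  11.92  0.51]
[ 2.58 15.72  2.14]
[ 2.83 -0.28  5.65]
```

Emit:
{"api": "jog_arm", "payload": {"commands": "0.1 0.3 -1 0; 0.2 0.4 -1.3 0; 0.2 0.4 -1.3 0; 0.2 0.6 -1.6 0; 0.2 1.5 0 0"}}

```text
clock: 17.65
ee_pos: [0.466, 0.0048, 0.1227]
eef_rot: [0.937, -0.055, 0.344, 0.019]
wrist_force: [0.5, -0.2, -0.8]
gripper_width: 0.0227
grip_force: 40.1
```

Emit:
{"api": "jog_arm", "payload": {"commands": "0.25 2.2 0.1 0; 0.25 2.2 0.1 0; 0.25 2.2 0.1 0; 0.25 2.2 0.1 0; 0.25 2.2 0.1 0"}}

```text
clock: 18.15
ee_pos: [0.4664, -0.1076, 0.1258]
eef_rot: [0.937, -0.055, 0.343, 0.02]
wrist_force: [0.2, 0.0, -0.6]
gripper_width: 0.0227
grip_force: 40.1
```

Emit:
{"api": "jog_arm", "payload": {"commands": "0.35 2.2 0.3 0; 0.35 2.2 0.3 0; 0.35 2.2 0.3 0; 0.35 2.2 0.3 0; 0.35 2.2 0.3 0"}}

```text
clock: 18.65
ee_pos: [0.4763, -0.2197, 0.1254]
eef_rot: [0.937, -0.055, 0.343, 0.02]
wrist_force: [0.3, 0.6, -0.2]
gripper_width: 0.0227
grip_force: 40.1
```

```bash
python3 st.py
```

```text
18.65 [-0.642  0.403  2.325  2.135  0.393 -1.016] [ 0.4763 -0.2197  0.1254] tilt 40.23
[[ 0.758 -0.117  0.641]
 [-0.09  -0.993 -0.076]
 [ 0.646 -0.    -0.764]]
```

Emit:
{"api": "jog_arm", "payload": {"commands": "0.86 0.9 1.5 0; 0.86 0.9 1.5 0; 0.86 0.9 1.5 0; 0.86 0.9 1.5 0; 0 0 0 0"}}

```text
clock: 19.15
ee_pos: [0.5385, -0.2633, 0.1017]
eef_rot: [0.937, -0.055, 0.344, 0.02]
wrist_force: [-0.6, -0.3, -1.2]
gripper_width: 0.0227
grip_force: 40.1
```

```bash
python3 st.py; python3 - <<'E'
from h import *
i=vision.camera("wrist"); j=vision.camera("top")[120:240,240:400]; cv2.imwrite("pics/w5.png",cv2.cvtColor(np.hstack([cv2.resize(i,(400,300)),cv2.resize(j,(400,300))]),cv2.COLOR_RGB2BGR))
E
```

```text
19.15 [-0.637  0.519  2.172  2.067  0.373 -0.937] [ 0.5385 -0.2633  0.1017] tilt 40.31
[[ 0.757 -0.117  0.643]
 [-0.089 -0.993 -0.076]
 [ 0.647  0.    -0.762]]
```

View pics/w5.png

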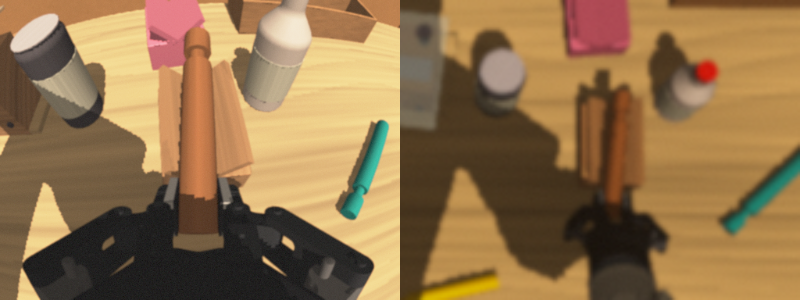

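```bash
python3 - <<'E'
from h import *
import pickle; s=robot.read_state(); pickle.dump(s,open("s6.pkl","wb"))
i=vision.camera("wrist")[70:250,190:340]; j=vision.camera("top")[145:235,298:353]
out=np.zeros((540,780,3),np.uint8); out[:,:450]=cv2.resize(i,(450,540),interpolation=cv2.INTER_CUBIC); out[:,450:]=cv2.resize(j,(330,540),interpolation=cv2.INTER_CUBIC)
cv2.imwrite("pics/w6.png",cv2.cvtColor(out,cv2.COLOR_RGB2BGR))
E
```

```text
(no output)
```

View pics/w6.png

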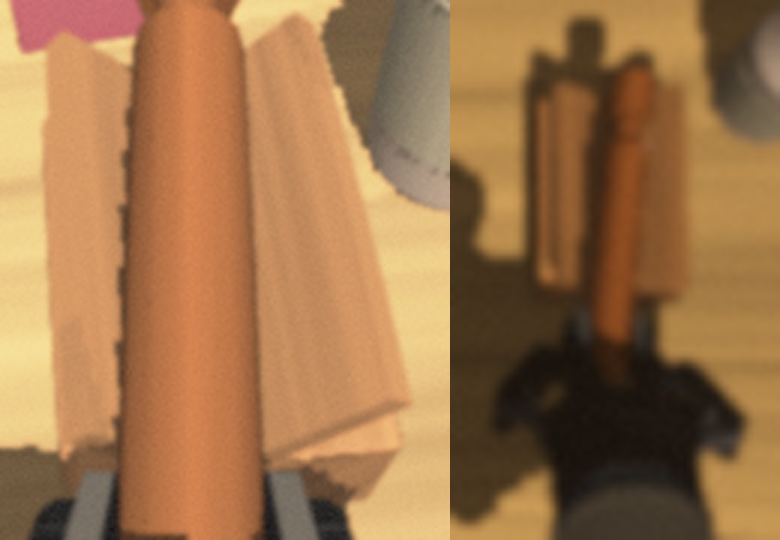

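```bash
python3 - <<'E'
from h import *
import pickle; s=pickle.load(open("s6.pkl","rb"))
for n,p,z in[("Rfar",(303,16),.085),("Rnear",(409,403),.085),("Lfar",(62,36),.085),("Lnear",(64,458),.085),("rodfar",(190,30),.1167),("rodmid",(192,400),.1167)]:
    o,d=wray((p[1]/3+70,p[0]/3+190),s); print(n,(o+d*(z-o[2])/d[2]).round(4))
print("top")
for n,p,z in[("Rfar",(681,85),.085),("Rnear",(685,295),.085),("Lfar",(553,85),.085),("Lnear",(553,285),.085),("rodfar",(635,75),.1167),("rodnear",(613,335),.1167)]:
    print(n,atz("top",(p[1]/6+145,(p[0]-450)/6+298),z).round(4))
E
```

```text
Rfar [ 0.6744 -0.308   0.085 ]
Rnear [ 0.5594 -0.3095  0.085 ]
Lfar [ 0.6744 -0.2419  0.085 ]
Lnear [ 0.5561 -0.2369  0.085 ]
rodfar [ 0.6393 -0.2726  0.1167]
rodmid [ 0.5529 -0.2627  0.1167]
top
Rfar [ 0.6721 -0.3107  0.085 ]
Rnear [ 0.5519 -0.3101  0.085 ]
Lfar [ 0.6716 -0.238   0.085 ]
Lnear [ 0.557  -0.2363  0.085 ]
rodfar [ 0.6705 -0.2788  0.1167]
rodnear [ 0.5253 -0.2639  0.1167]
```

Emit:
{"api": "jog_arm", "payload": {"commands": "0.1 0.6 0.1 -3.7; 0 0.5 0 -3.8; 0 0 0 0"}}

```text
clock: 19.65
ee_pos: [0.5366, -0.2726, 0.1015]
eef_rot: [0.939, 0.006, 0.341, 0.042]
wrist_force: [-0.2, -0.3, -0.2]
gripper_width: 0.0228
grip_force: 40.0
```

Emit:
{"api": "jog_arm", "payload": {"commands": "-0.55 -0.07 0.65 0; -0.55 -0.07 0.65 0; -0.5 -0.07 0.6 0; -0.5 -0.06 0.6 0; 0 0 0 0"}}

```text
clock: 20.15
ee_pos: [0.5362, -0.2718, 0.0675]
eef_rot: [0.939, 0.005, 0.34, 0.041]
wrist_force: [0.9, 0.6, -0.0]
gripper_width: 0.0226
grip_force: 40.0
```

```bash
python3 st.py; python3 - <<'E'
from h import *
i=vision.camera("wrist")[70:250,190:340]; j=vision.camera("top")[145:235,298:353]
out=np.zeros((540,780,3),np.uint8); out[:,:450]=cv2.resize(i,(450,540),interpolation=cv2.INTER_CUBIC); out[:,450:]=cv2.resize(j,(330,540),interpolation=cv2.INTER_CUBIC)
cv2.imwrite("pics/w7.png",cv2.cvtColor(out,cv2.COLOR_RGB2BGR))
E
```

```text
20.15 [-0.656  0.6    2.164  2.177  0.416 -1.206] [ 0.5362 -0.2718  0.0675] tilt 40.08
[[ 0.768 -0.018  0.64 ]
 [ 0.038 -0.997 -0.073]
 [ 0.639  0.081 -0.765]]
```

View pics/w7.png

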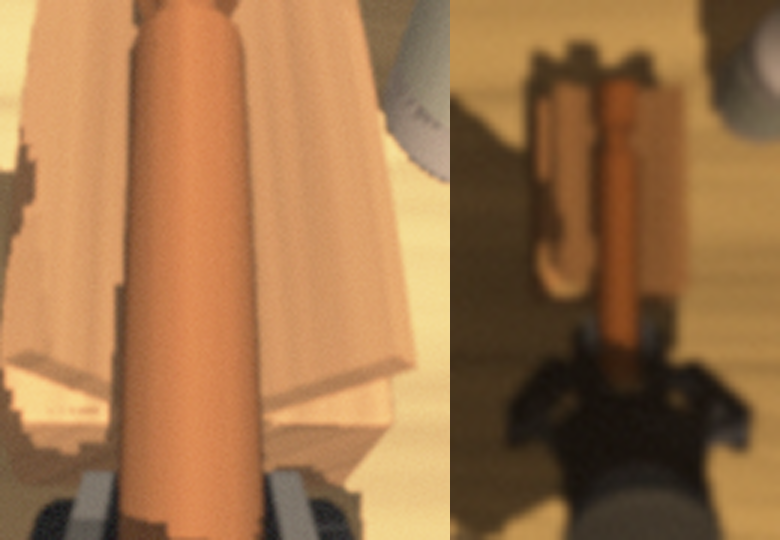

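Emit:
{"api": "jog_arm", "payload": {"commands": "0 0.3 0 0; -0.2 0 0.23 0; -0.2 0 0.23 0; -0.15 0 0.17 0; 0 0 0 0"}}

```text
clock: 20.75
ee_pos: [0.5367, -0.2762, 0.0598]
eef_rot: [0.939, 0.006, 0.341, 0.042]
wrist_force: [0.2, -0.3, -1.7]
gripper_width: 0.0229
grip_force: 40.0
```

Emit:
{"api": "jog_arm", "payload": {"commands": "-0.1 -0.15 0.11 0; -0.1 0 0.11 0; -0.07 0 0.08 0; 0 0 0 0"}}

```text
clock: 21.15
ee_pos: [0.5371, -0.2754, 0.0564]
eef_rot: [0.939, 0.006, 0.341, 0.042]
wrist_force: [0.2, -1.1, 2.2]
gripper_width: 0.0228
grip_force: 40.2
```

Emit:
{"api": "jog_arm", "payload": {"commands": "-0.07 0 0.08 0; -0.07 0 0.08 0; 0 0 0 0"}}

```text
clock: 21.45
ee_pos: [0.5373, -0.276, 0.055]
eef_rot: [0.939, 0.006, 0.342, 0.042]
wrist_force: [-3.1, -2.8, 9.2]
gripper_width: 0.0226
grip_force: 40.8
```

Emit:
{"api": "jog_arm", "payload": {"commands": "0 0 0 0; 0 0 0 0; 0 0 0 0; 0 0 0 0; 0 0 0 0", "jaw": 0.6}}

```text
clock: 21.95
ee_pos: [0.5366, -0.2751, 0.0538]
eef_rot: [0.939, 0.006, 0.341, 0.042]
wrist_force: [-0.4, -0.6, 0.1]
gripper_width: 0.0512
grip_force: 0.0
```

```bash
python3 st.py; python3 - <<'E'
from h import *
i=vision.camera("wrist")[70:250,190:340]; j=vision.camera("top")[145:235,298:353]
out=np.zeros((540,780,3),np.uint8); out[:,:450]=cv2.resize(i,(450,540),interpolation=cv2.INTER_CUBIC); out[:,450:]=cv2.resize(j,(330,540),interpolation=cv2.INTER_CUBIC)
cv2.imwrite("pics/w8.png",cv2.cvtColor(out,cv2.COLOR_RGB2BGR))
E
```

```text
21.95 [-0.662  0.634  2.158  2.223  0.436 -1.264] [ 0.5366 -0.2751  0.0538] tilt 40.16
[[ 0.768 -0.017  0.641]
 [ 0.04  -0.996 -0.074]
 [ 0.64   0.082 -0.764]]
```

View pics/w8.png

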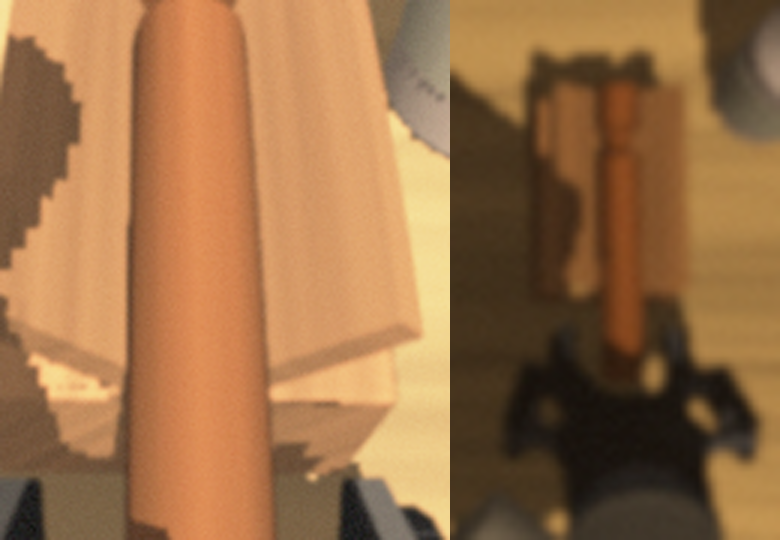

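The rod lies seated along the groove (centre line at about col 200 of the left panel), and the jaws stand clear on both sides. Backing off now.

Emit:
{"api": "jog_arm", "payload": {"commands": "0 0 -1.5 0; 0 0 -2 0; 0 0 -2.5 0; 0 0 -2.5 0; 0 0 -2.5 0"}}

```text
clock: 22.55
ee_pos: [0.4654, -0.2668, 0.1385]
eef_rot: [0.939, 0.006, 0.341, 0.042]
wrist_force: [0.1, 0.2, -0.1]
gripper_width: 0.0512
grip_force: 0.0
```

```bash
python3 - <<'E'
from h import *
i=vision.camera("wrist"); j=vision.camera("top")[130:235,200:370]
cv2.imwrite("pics/w9.png",cv2.cvtColor(np.hstack([cv2.resize(i,(400,300)),cv2.resize(j,(400,300))]),cv2.COLOR_RGB2BGR)); print(robot.read_state()["wrist_force"],robot.read_state()["ee_pos"])
E
```

```text
[ 0.64302972  1.16435956 -0.57408007] [ 0.46527617 -0.26725647  0.13973887]
```

View pics/w9.png

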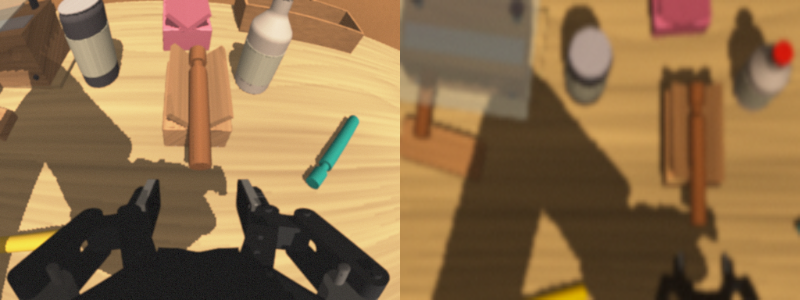

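The rod lies in the trough, sticking out a little at the near end. The gripper is clear, and rod A is still in its sleeve.

```bash
python3 -c "
from workcell import robot
print(robot.sign_off())"
```

```text
the job is handed in; nothing more can be done
None
```

Rod B came free on a gentle tug, was drawn straight out and now lies at rest in the wooden trough; rod A was left home in its sleeve, and the job is handed in (no verdict came back).

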